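Tip the bearings out of the tailgate tray

ROBOT

A 6-joint arm with a two-finger parallel gripper is mounted at the origin on the work surface. World frame = base frame: x ahead of the robot, y to its left, z up, the work surface at z = 0. Lengths are in m, angles in rad, forces in N, time in s.
With the tool pointing down it reaches from about 0.35 to 0.975 m from the base axis. Payload 7.1 kg.
Tool frame: the origin (TCP) lies midway between the tips of the shut fingers; the grasp point (between the pads) lies 19 mm behind it; z points along the fingers, y is the line along which they close (so a half turn about z gives the same grasp; the last joint's range is limited). The gripper opens to 88 mm and grips with 3 to 60 N. Pads are 20 mm wide; open, the fingers measure 115 mm over their backs; the gripper's body (75 mm by 178 mm) begins 61 mm behind the grasp point.
Start: joints at [-1.194, 0.423, 1.63, -0, 1.089, -0.019], TCP at [0.241, -0.577, 0.223] pointing down, gripper open.
Joint ranges: [-3, 3], [-0.9, 2.11], [0.09, 2.58], [-1.31, 4.45], [0.11, 2.69], [-2.54, 2.54]. Speed limits (rad/s): [2.39, 2.39, 3.01, 3.14, 3.14, 3.14].

INTERFACE

Orientations are given as a unit quaternion [w, x, y, z].
In Python, from station import move_pose, movel, movej, command_gripper, wait, inverse_kinematics, read_camera, camera_info, MotionError, job_done, get_time, get_joint_pos, get_qvel, get_effort, get_tcp_pos, get_ee_rot, get_ft_force, get_ft_torque, get_grip_width, get_finger_force gives the robot as it stands. Calls block until the motion is done:
- move_pose(position, orientation): joint-space move of the TCP to a pose.
- movel(position, frame=None, v=0.15, until_force=None): straight line of the TCP; frame=None keeps the orientation; v is the mean speed in m/s. With until_force (N) it stops when the force on the tool has changed by that much, and returns True; else False.
- movej(angles): joint-space move.
- command_gripper(opening): opening from 0.0 (shut) to 1.0 (fully open); the grip force is fixed at half the most; returns when the fingers have stopped.
- wait(seconds).
- inverse_kinematics(position, orientation): joint angles nearest the present ones, or None.
- read_camera(name): name is "side" or "top"; returns the picture (384x512x3 uint8, red, green, blue); there is no depth.
- camera_info(name): a dict with "intrinsics" (3x3 intrinsics, pixels), "T" (4x4, takes a point from camera to world coordinates). Camera axes: x right, y up, looking along -z (the intrinsics and any distortion apply to the point x, -y, -z); pixel columns grow to the right and rows downward; lengths in m; the calibration is good to about 2 mm. A picture is of the moment at which its call begins. camera_info takes no time and is no camera call.
A pose or a line that the arm cannot do raises MotionError and nothing moves.
- job_done(): hands the job in; it is judged then, once.
Readings, each from a call of its own:
- get_time(): time.
- get_joint_pos(): joint angles.
- get_qvel(): joint speeds.
- get_effort(): joint torques, N m.
- get_tcp_pos(): TCP position.
- get_ee_rot(): TCP orientation.
- get_ft_force(): force on the tool from outside, world axes, zero at the start.
- get_ft_torque(): the same for the moment, N m.
- get_grip_width(): opening from 0.0 (shut) to 1.0 (fully open).
- get_finger_force(): force on a finger pad.
Only numpy, scipy, OpenCV 4.12 (cv2) and the standard library are available. Lean on these libraries where they do the work, as an engineer would, in place of code of your own. Each camera call takes 0.05 s, during which the arm holds its last target. There are 200 camera calls.

TASK

On the e-scooter repair bench, the tipping tray on its plywood stand holds two wheel bearings behind a hinged end gate. First lower the gate fully while the tray is level and the bearings are still in it, then tip the tray up by its bar handle so that both bearings slide out through the open end into the grey box below. Finish with the tray let back down level on its stand, the gate left down and both bearings lying in the box.

Things in the scene. Friction and masses are not known exactly. Their poses are not given: they have to be found in the camera images.
- tray: Aluminium tray pivoted on a fixed stand, open top, 108 mm wide (x), 166 long (y), sides 40 above the floor, sheet 4, 0.7 kg. Origin: middle of the outlet end on the floor and on the pivot pin, 115 above the bench; y points out of the outlet, z up, x along the pin. Tips about x from level to a stop at 49 degrees; falls back if let go. Not the loose tray of like size with no gate or handle.
- handle (a point): Middle of the tray's handle, a round steel bar 12 mm thick along the tray's x, 90 long between two slanting arms, at tray y = -210, z = 70; axes as the tray's. Free space beneath it; the tray's end wall is 44 mm off and 30 lower. Pinch it from above; it turns in the grip as it follows its arc round the pivot. Lifting takes about 3 N.
- gate (a joint): Steel end gate (rad): 0 shut (upright), grows outwards and down, 1.57 level with the floor, stop 1.75. Hinged on the tray's x axis; inner face at y = 0 when shut. 98 mm wide, 4 thick, 40 high, with a middle tab 50 wide up to 75 from the hinge: push it out and down from inside with shut fingers. No latch, stiff (2 N), stays where left; starts 0 to 0.2. Pressing hard on its stop lifts the tray.
- box_floor (a point): Middle of the inner floor of the grey catch box, open on top, fixed to the stand under the outlet, 72 mm out (tray y) from the pivot and 16 above the bench; x and y as the level tray's. Inside 136 mm (x) by 206 mm (y), rim 56 mm above this point.
- bearing_1: First wheel bearing: a plain steel ring-shaped disc with a dark seal, 32 mm in diameter, 10 mm thick, about 35 g, lying flat nearer the closed end inside the tray at the start; origin at the centre of its underside, z along its axis. Slides flat on the tray's smooth floor once that slopes about 16 to 23 degrees.
- bearing_2: Second wheel bearing: a plain steel ring-shaped disc with a dark seal, 32 mm in diameter, 10 mm thick, about 35 g, lying flat nearer the gate, at least 45 mm from it inside the tray at the start; origin at the centre of its underside, z along its axis. Slides flat on the tray's smooth floor once that slopes about 16 to 23 degrees.

How it is judged:
On the way, in this order (a step that is already met when the one before it is completed fails the run):
1. the gate is lowered (past 1.35 rad) while the tray is level (within 0.15 rad) and both bearings are still in it (value of joint gate above 1.35 rad and angle between tray's own z axis and vertical below 0.15 rad and y of bearing_1 in the frame of tray between -0.165 and 0 m and x of bearing_1 in the frame of tray between -0.052 and 0.052 m and z of bearing_1 in the frame of tray between -0.01 and 0.04 m and y of bearing_2 in the frame of tray between -0.165 and 0 m and x of bearing_2 in the frame of tray between -0.052 and 0.052 m and z of bearing_2 in the frame of tray between -0.01 and 0.04 m), for 0.2 s.
2. the tray is tipped (more than 0.2 rad) with the gate down, and both bearings have gone out and down, below 90 mm above the bench (angle between tray's own z axis and vertical above 0.2 rad and value of joint gate above 1.3 rad and height (world z) of each of bearing_1, bearing_2 below 0.09 m), for 0.05 s.
At the end, for the whole second after the job is handed in: both bearings lie at rest in the catch box, the tray is back down level (within 0.08 rad) and the gate is still down (past 1.3 rad) (y of bearing_1 in the frame of box_floor between -0.106 and 0.106 m and x of bearing_1 in the frame of box_floor between -0.071 and 0.071 m and z of bearing_1 in the frame of box_floor between -0.005 and 0.05 m and linear speed of each of bearing_1, bearing_2 below 0.05 m/s and y of bearing_2 in the frame of box_floor between -0.106 and 0.106 m and x of bearing_2 in the frame of box_floor between -0.071 and 0.071 m and z of bearing_2 in the frame of box_floor between -0.005 and 0.05 m and angle between tray's own z axis and vertical below 0.08 rad and value of joint gate above 1.3 rad); the robot touches nothing.
It fails at once if a bearing falls outside the box ((height (world z) of bearing_1 below 0.05 m and not (y of bearing_1 in the frame of box_floor between -0.106 and 0.106 m and x of bearing_1 in the frame of box_floor between -0.071 and 0.071 m)) or (height (world z) of bearing_2 below 0.05 m and not (y of bearing_2 in the frame of box_floor between -0.106 and 0.106 m and x of bearing_2 in the frame of box_floor between -0.071 and 0.071 m))).
It fails at once if a bearing leaves the tray while the gate is not lowered (value of joint gate below 1.2 rad and (z of any of bearing_1, bearing_2 in the frame of tray below -0.03 m or z of any of bearing_1, bearing_2 in the frame of tray above 0.06 m)).
It also fails if it takes over 54 s, if anything falls off the work surface, if the arm or the gripper's body presses on something with over 40 N, if the wrist force passes 120 N, or if a joint passes its speed limit or range.

## Working session

There is one attempt and no reset: what is moved stays moved. The work goes in short steps, each a Python script; the robot and the scene stay as the last script left them, time stands still between calls to the robot, and variables do not carry over. Pictures are saved under pics/ and viewed, at most 10 in all, crops included, and the job is handed in when it is done.

```bash
mkdir -p pics; python3 - <<'E'
from station import *
import cv2,numpy as np
for n in("side","top"):
    cv2.imwrite(f"pics/{n}0.png",cv2.resize(read_camera(n)[:,:,::-1],(768,576),interpolation=cv2.INTER_CUBIC))
    c=camera_info(n);print(n,np.round(np.array(c["intrinsics"]),1).tolist(),np.round(c["T"],4).tolist(),[k for k in c])
print(get_time(),get_ee_rot())
E
```

```text
side [[399.7, 0.0, 249.9], [0.0, 399.7, 191.1], [0.0, 0.0, 1.0]] [[-0.7747, 0.3638, -0.5172, 0.1755], [-0.6321, -0.4219, 0.65, 0.5247], [0.0183, 0.8305, 0.5568, 0.5652], [0.0, 0.0, 0.0, 1.0]] ['intrinsics', 'T']
top [[389.7, 0.0, 253.2], [0.0, 389.7, 192.8], [0.0, 0.0, 1.0]] [[-0.0229, 0.9967, -0.0781, 0.5072], [-0.9989, -0.0196, 0.0433, 0.0095], [0.0416, 0.079, 0.996, 0.8162], [0.0, 0.0, 0.0, 1.0]] ['intrinsics', 'T']
0.1 [-6.60902171e-04  9.80475937e-01  1.96637942e-01 -1.40505998e-04]
```

View pics/side0.png

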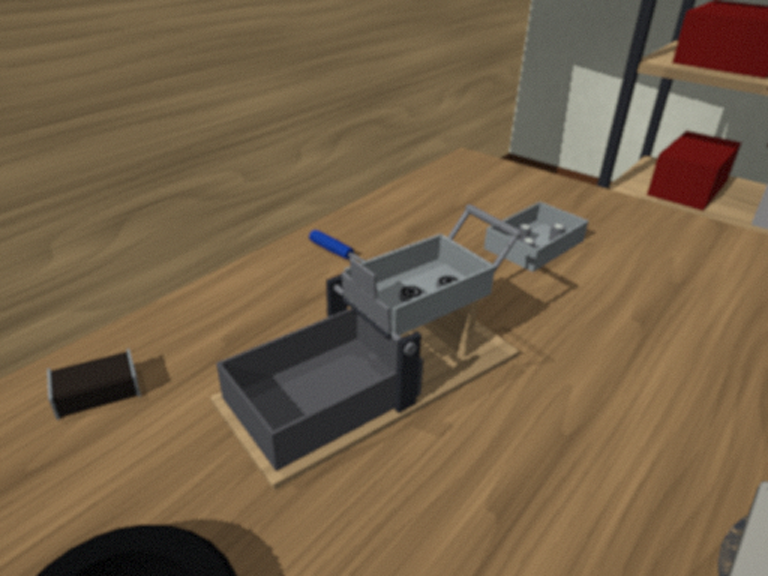

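View pics/top0.png

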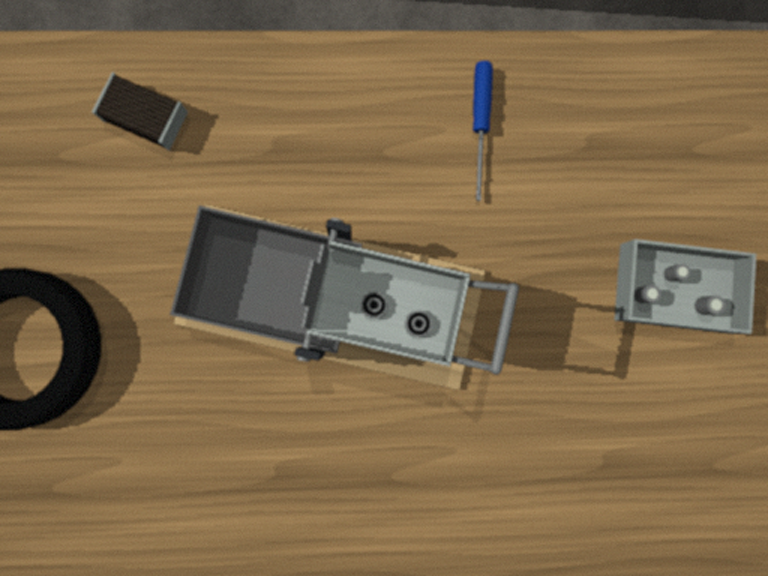

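The side view shows the handle bar from (470,208) to (519,235), the tray's closed-end rim corners at (443,238) and (495,267), and the box's outer rim corners at (220,364) and (275,432). In the top view the bar runs from (513,286) to (498,371), the rim corners are at (467,275) and (448,362), and the box corners are at (201,207) and (175,314). The loose tray on the right is the decoy. I'll triangulate these points.

```bash
cat >geo.py <<'E'
import numpy as np,cv2
from station import *
def P(n):
    c=camera_info(n);F=np.diag([1,-1,-1,1.])
    return np.array(c["intrinsics"])@(F@np.linalg.inv(np.array(c["T"])))[:3]
def tri(s,t,k=1.5):  # pixels in 1.5x pictures
    s,t=[(np.array(q,float).reshape(-1,2)+.5)/k-.5 for q in(s,t)]
    X=cv2.triangulatePoints(P("side"),P("top"),s.T,t.T);X=(X[:3]/X[3]).T
    pr=lambda M,X:(lambda h:h[:,:2]/h[:,2:])(np.c_[X,np.ones(len(X))]@M.T)
    return X,np.linalg.norm(pr(P("side"),X)-s,axis=1)+np.linalg.norm(pr(P("top"),X)-t,axis=1)
E
python3 - <<'E'
from geo import *
s=[(470,208),(519,235),(443,238),(495,267),(220,364),(275,432),(410,292),(447,281)]
t=[(513,286),(498,371),(467,275),(448,362),(201,207),(175,314),(374,304),(419,323)]
X,e=tri(s,t)
for x,ee in zip(X,e):print(x.round(4),ee.round(2))
for n in("side","top"):
    im=read_camera(n)[:,:,::-1]
    c=im[130:240,210:355] if n=="side" else im[130:260,190:355]
    cv2.imwrite(f"pics/{n}c.png",cv2.resize(c,None,fx=4,fy=4,interpolation=cv2.INTER_CUBIC))
E
```

```text
[ 0.5561 -0.1649  0.184 ] 1.86
[ 0.4653 -0.1445  0.1814] 0.22
[ 0.5718 -0.1223  0.1474] 3.09
[ 0.4725 -0.0962  0.1511] 3.11
[0.6754 0.2037 0.0682] 1.17
[0.5397 0.2363 0.0691] 0.1
[ 0.5444 -0.013   0.1223] 0.14
[ 0.521  -0.0657  0.1234] 0.53
```

View pics/sidec.png

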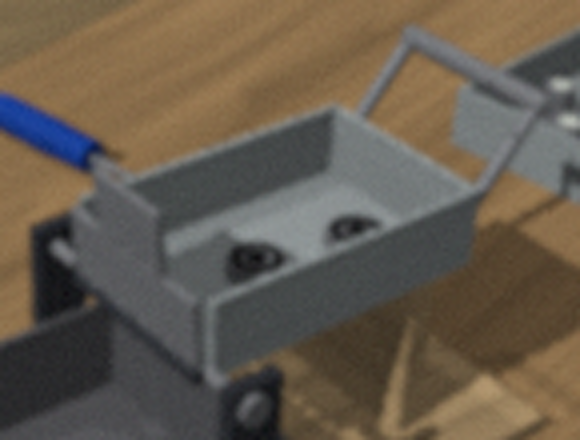

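View pics/topc.png

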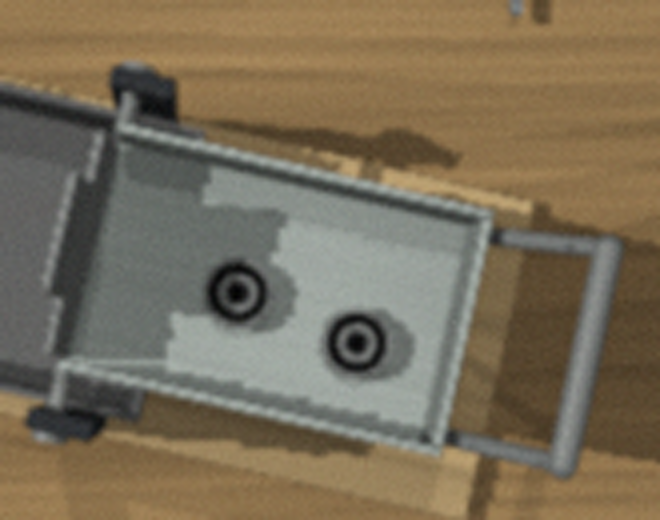

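Both crops show the gate nearly shut and both bearings flat in the tray. Side crop: bar ends (412,34) and (545,100), rim corners (335,107), (478,192) and (210,298). Top crop: bar ends (608,243) and (565,472), rim corners (490,212), (438,452) and (60,360). I'll fit the level tray's pose to these.

```bash
python3 - <<'E'
from geo import *
from scipy.optimize import least_squares
f=lambda q,o:(np.array(q,float)+.5)/4-.5+np.array(o)
s=f([(412,34),(545,100),(335,107),(478,192),(210,298),(98,160),(158,208)],(210,130))
t=f([(608,243),(565,472),(490,212),(438,452),(60,360),(72,176),(50,290)],(190,130))
g=lambda q:(np.array(q,float)+.5)/1.5-.5
s=np.r_[s,g([(220,364),(275,432),(410,292),(447,281)])];t=np.r_[t,g([(201,207),(175,314),(374,304),(419,323)])]
X,e=tri(s,t,1.)
M=np.array([(.045,-.21,.07),(-.045,-.21,.07),(.054,-.168,.04),(-.054,-.168,.04),(-.054,0,.04),(0,0,0),(0,0,0),(.071,.178,-.043),(-.071,.178,-.043)])
use=[0,1,2,3,4,7,8]
def T(p,m):
    c,sn=np.cos(p[3]),np.sin(p[3]);return p[:3]+m@np.array([[c,sn,0],[-sn,c,0],[0,0,1]])
r=least_squares(lambda p:(T(p,M[use])-X[use]).ravel(),[.56,.047,.115,-.23],loss='soft_l1',f_scale=.003)
p=r.x;print(p.round(4))
print("err mm\n",np.c_[((T(p,M[use])-X[use])*1e3).round(1),e[use].round(1)])
c,sn=np.cos(p[3]),np.sin(p[3]);R=np.array([[c,-sn,0],[sn,c,0],[0,0,1]])
print("local",((X-p[:3])@R).round(4))
np.save("pose.npy",p)
E
```

```text
[ 0.5643  0.0505  0.1132 -0.2523]
err mm
 [[-1.2 -0.  -1.8  1.4]
 [ 3.5  0.  -3.9  0.4]
 [ 0.5 -3.6  1.5  0.9]
 [-1.8 -2.6  1.3  0.9]
 [-2.9  0.5 -1.4  0.5]
 [ 2.   1.5  2.   1.2]
 [ 0.3  4.3  1.   0.1]]
local [[ 4.610e-02 -2.097e-01  7.180e-02]
 [-4.840e-02 -2.109e-01  7.390e-02]
 [ 5.260e-02 -1.646e-01  3.850e-02]
 [-5.290e-02 -1.650e-01  3.870e-02]
 [-5.110e-02  2.000e-04  4.140e-02]
 [ 2.180e-02  9.800e-03  7.950e-02]
 [-2.400e-02  8.500e-03  7.700e-02]
 [ 6.940e-02  1.760e-01 -4.500e-02]
 [-7.020e-02  1.738e-01 -4.400e-02]
 [-3.400e-03 -6.640e-02  9.100e-03]
 [-1.290e-02 -1.234e-01  1.020e-02]]
```

```bash
cat >>geo.py <<'E'
from scipy.spatial.transform import Rotation as Ro
p=np.load("pose.npy");p[2]=.114
c_,s_=np.cos(p[3]),np.sin(p[3]);R=np.array([[c_,-s_,0],[s_,c_,0],[0,0,1]])
W=lambda x,y,z:p[:3]+R@np.array([x,y,z])
def quat(d):  # tool down, tool y along tray direction d
    y=R@np.array(d,float);z=np.array([0,0,-1.]);q=Ro.from_matrix(np.c_[np.cross(y,z),y,z]).as_quat();return q[[3,0,1,2]]
def best(pos,d):
    qs=[quat(d),quat(-np.array(d,float))];J=[inverse_kinematics(pos,q) for q in qs]
    return min((abs(j[5]),i) for i,j in enumerate(J) if j is not None)[1],qs,J
E
python3 - <<'E'
from geo import *
x=get_tcp_pos();movel([x[0],x[1],.33],v=.3);command_gripper(0)
a=W(0,-.023,.2);i,qs,J=best(a,[1,0,0]);print(J[i]);q=qs[i]
move_pose(a,q);movel(W(0,-.023,.054),v=.15,until_force=8)
print(get_time(),get_tcp_pos(),get_ft_force())
r=.056
for k in np.arange(.1,1.63,.19):
    hit=movel(W(0,r*np.sin(k)-.01,r*np.cos(k)),v=.06,until_force=25)
    print(round(k,2),hit,np.round(get_ft_force(),1))
    if hit:break
wait(.3);print(get_time(),get_tcp_pos())
for n in("side","top"):
    im=read_camera(n)[:,:,::-1]
    c=im[110:260,190:375]
    cv2.imwrite(f"pics/{n}d.png",cv2.resize(c,None,fx=3,fy=3,interpolation=cv2.INTER_CUBIC))
a,b=[cv2.imread(f"pics/{n}d.png")[:,60:455] for n in("side","top")];cv2.imwrite("pics/d.png",np.hstack([a,b]))
E
```

```text
[ 2.92688133e-02  2.31093068e-01  1.68461487e+00 -4.44089210e-16
  1.22588472e+00  2.81546167e-01]
5.6 [0.55919101 0.02822419 0.16880702] [ 1.00311628 -0.25466217 -0.13450789]
0.1 False [-0.2  1.1 -0.7]
0.29 False [ 0.7 -0.5  0. ]
0.48 False [-0.2  0.4  0.4]
0.67 False [ 0.4 -0.3  0.8]
0.86 False [ 0.1 -0.2 -0. ]
1.05 False [-0.2 -0.   0.7]
1.24 False [ 0.8 -0.2  0.5]
1.43 False [-0.4  0.   0.1]
1.62 False [-0.6 -0.9 -0.8]
8.9583 [0.57577771 0.09502032 0.11135995]
```

View pics/d.png

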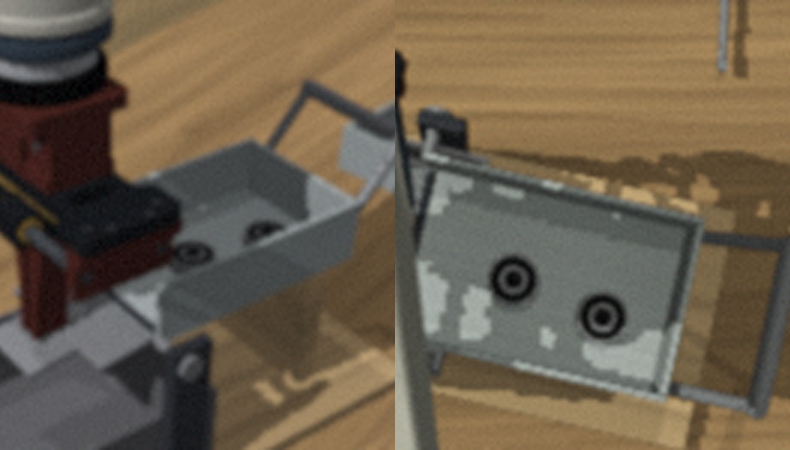

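The gate lies level under the fingertips (side half about (90,330)). Both bearings are still in the tray and the tray is level. Next I'll retract and grip the handle.

```bash
python3 - <<'E'
from geo import *
x=get_tcp_pos();movel([x[0],x[1],.27],v=.2)
hz=.0715
a=W(0,-.21,hz+.08);i,qs,J=best(a,[0,1,0]);print(J[i])
command_gripper(.5);move_pose(a,qs[i])
print(movel(W(0,-.21,hz-.019),v=.12,until_force=10),get_ft_force().round(1))
cv2.imwrite("pics/e.png",np.hstack([cv2.resize(read_camera(n)[90:260,190:375,::-1],None,fx=2.1,fy=2.1) for n in("side","top")]))
command_gripper(0);print(get_grip_width()*88,get_finger_force(),get_ft_force().round(1),get_time())
E
```

```text
[-3.12426435e-01  2.39606724e-01  1.79007656e+00 -4.44089210e-16
  1.11190937e+00  1.51064724e+00]
False [ 0.5  0.7 -0.1]
11.045338000038136 30.000183284282684 [-2.2 -4.1  0.1] 13.55
```

View pics/e.png

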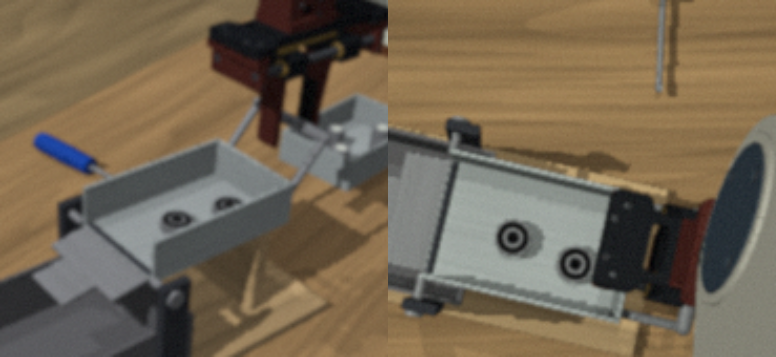

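The gate is down and flat, the bearings are still in the tray, and the fingers straddle the bar. The gripped width of 11 mm is close to the 12 mm bar, so the grip holds. I'll tip slowly through the slide angle.

```bash
cat >>geo.py <<'E'
def tip(a0,a1,v,step=.08):
    for k in np.linspace(a0,a1,max(2,int(abs(a1-a0)/step)+2))[1:]:
        movel(W(0,-.21*np.cos(k)+.0715*np.sin(k),.21*np.sin(k)+.0715*np.cos(k)-.019),v=v)
E
python3 - <<'E'
from geo import *
tip(0,.24,.06);print(get_time(),get_ft_force().round(1))
tip(.24,.46,.012,.045);print(get_time(),get_ft_force().round(1),get_grip_width()*88)
tip(.46,.6,.03);wait(.5);print(get_time(),get_ft_force().round(1),get_grip_width()*88)
cv2.imwrite("pics/f.png",np.hstack([cv2.resize(read_camera(n)[90:320,130:375,::-1],None,fx=1.6,fy=1.6) for n in("side","top")]))
E
```

```text
15.05 [-3.3 -9.3  2.7]
19.8833 [ -6.6 -12.4   9.9] 11.219262127105647
21.7167 [ -6.2 -11.3   9.9] 10.754519256429642
```

View pics/f.png

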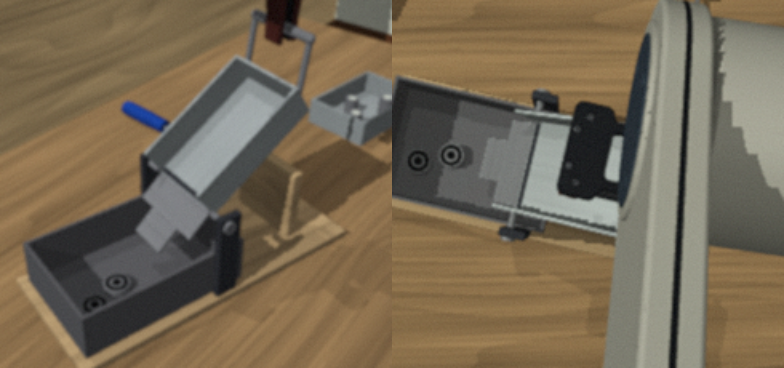

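Both bearings lie in the box (side half (95,303) and (117,282)), and the tray is tipped with the gate still down. I'll lower the tray, release the handle and retract.

```bash
python3 - <<'E'
from geo import *
tip(.6,0.0,.07,.1);print(get_time(),get_ft_force().round(1))
command_gripper(.5);x=get_tcp_pos();movel([x[0],x[1],.28],v=.12)
movel([x[0]-.05,x[1]-.2,.3],v=.25);wait(.5);print(get_time(),get_ft_force().round(1))
cv2.imwrite("pics/g.png",np.hstack([cv2.resize(read_camera(n)[90:320,110:375,::-1],None,fx=1.5,fy=1.5) for n in("side","top")]))
E
```

```text
24.6167 [ 2.  -3.7 -1.4]
27.8833 [-0.3  0.5 -0.2]
```

View pics/g.png

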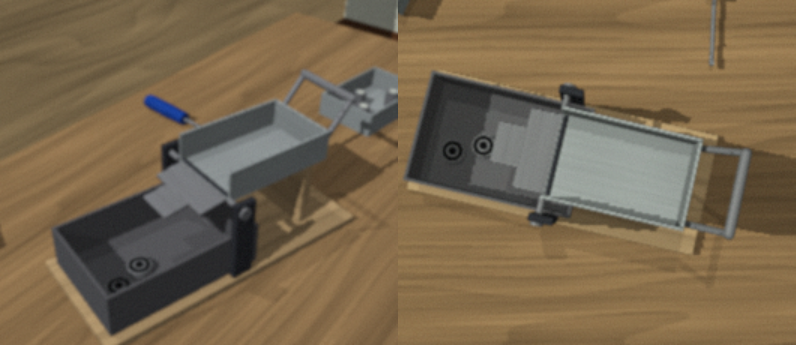

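The tray is level and empty, the gate is down, both bearings are in the box, and the arm is clear.

```bash
python3 -c "
from station import *
print(job_done())"
```

```text
the job is handed in; nothing more can be done
None
```

I handed the job in at about 28 s of the 54 s allowed; the last pictures show the gate down, the tray back level on its stand, both bearings in the grey box and the arm clear, but no verdict was returned.

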